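Steady the bag scale and put its check weight on

ROBOT

A 6-joint arm with a two-finger parallel gripper is mounted at the origin on the work surface. World frame = base frame: x ahead of the robot, y to its left, z up, the work surface at z = 0. Lengths are in mm, angles in rad, forces in N, time in s.
With the tool pointing down it reaches from about 400 to 925 mm from the base axis. Payload 12.5 kg.
Tool frame: the origin (TCP) lies at the very end of the fingers, on their centre line; the grasp point (between the pads) lies 19 mm behind it; x points along the fingers, y is the direction in which the jaws open and shut, and the axes are right-handed (so a half turn about x gives the same grasp; the last joint's range is limited). The gripper opens to 95 mm and grips with 3 to 60 N. Pads are 20 mm wide; open, the fingers measure 119 mm over their backs; the gripper's body (75 mm by 180 mm) begins 59 mm behind the grasp point.
Start: joints at [-1.285, 0.491, 1.559, -0, 1.092, -0.106], TCP at [238.682, -577.649, 214.661] pointing down, gripper open.
Joint ranges: [-3.1, 3.1], [-0.84, 2.19], [0.05, 2.79], [-1.13, 4.28], [0.06, 2.93], [-2.69, 2.69]. Speed limits (rad/s): [2.22, 2.22, 2.79, 3.14, 3.14, 3.14].

INTERFACE

Orientations are given as [roll, pitch, yaw] about the fixed x, y, z axes, in that order (R = Rz(yaw) Ry(pitch) Rx(roll)).
In Python, from cell import env, optics, job gives the robot as it stands.
- The arm moves only by the shell command python3 -m handwheel 'ROWS' [OPENING]. ROWS is JSON, a list of rows, each an object with "travel": the shift along the world's x, y, z in mm, a list of three; "roll": the turn about the world's z in degrees. In form: [{"travel": [dx, dy, dz], "roll": roll}, ...]. A call has 1 to 8 rows; each row is the pose to reach, as a shift and turn from the pose commanded when the call began; what a row does not reach only later rows make up. A row lasts 1/10 s, in which the tool goes at most 50 mm and 8.59 degrees, less where a joint would pass 70% of its speed; a pose out of reach is approached as far as the arm can. A call with a gripper value outside its range is refused whole. OPENING is the closure, from -1 (fully open) to 1 (shut), set as the call begins (- or left out, the last holds). The fingers move at their own pace and stop on an object; the grip force is fixed at half the most. Time passes only in rows, so rows that repeat a pose let the fingers close. It gives the time, the measured TCP pose, the force and the opening at its end, in the units of the state.
- env.state(): the state, without advancing time (a new reading comes with each control period).
- optics.read_camera(name): name is "scene" or "top" or "wrist"; returns the picture (384x512x3 uint8, red, green, blue); there is no depth.
- optics.camera_params(name): a dict with "fx", "fy", "cx", "cy" (pixels), "k1" (the pictures are not rectified: a ray, as slopes to the right and down, at radius r is drawn at 1 + k1 r^2 times it, then the intrinsics apply), "world_from_camera" (4x4, takes a point from camera to world coordinates). Camera axes: x right, y up, looking along -z (the intrinsics and any distortion apply to the point x, -y, -z); pixel columns grow to the right and rows downward; lengths in mm; the calibration is good to about 2 mm. A picture is of the moment at which its call begins: read the wrist's pose just before it. camera_params takes no time and is no camera call; for the wrist camera it gives the pose at the moment of the call.
- job.job_done(): hands the job in, once; it reports no verdict.
The state is a dict: "t": time; "joints": joint angles; "qvel": joint speeds; "tau": joint torques, N m; "eef_pos": TCP position; "tcp_rot": TCP orientation; "ft_force": force on the tool from outside, world axes, zero at the start; "moment": the same for the moment, N m; "opening": opening from 0.0 (shut) to 1.0 (fully open).
Only numpy, scipy, OpenCV 4.12 (cv2) and the standard library are available. Lean on these libraries where they do the work, as an engineer would, in place of code of your own. Each camera call takes 0.05 s, during which the arm holds its last target.

TASK

The bench scale leans and rocks because its two front screw feet are backed off, the left one further than the right. Turn the two black wing knobs clockwise until the scale stands level and firm on all four feet (bubble inside its circle), let go, and then set the larger check weight upright in the middle of the pan and leave it there. Set it down without a bang and leave the other things where they are.

Things in the scene. Friction and masses are not known exactly. Their poses are not given: they have to be found in the camera images.
- scale: Bench scale, about 4 kg, loose on four feet: white base 270 mm (x) by 220 mm (y), deck 40 mm above the bench, steel pan at the back, display, keys and round bubble level on the front deck. Origin: middle of the base, in the plane of the rear feet's undersides; x from the display side (near the robot) to the pan side, y to its left, z up, upright when level.
- pan_centre (a point): Centre of the stainless weighing pan, on its top face, 55 mm towards +x from the scale's origin and 58 mm above the bench when level. The flat pan is 190 mm (x) by 200 mm (y), without a rim. Axes as the scale.
- level_centre (a point): Centre of the round bubble level, 33 mm across, let into the front deck 92 mm towards the robot and 60 mm to the right (-y) of the scale's origin, 43 mm up. A black circle of 7.5 mm radius is drawn round its centre; the bubble is wholly inside it when the lean is under 0.006 rad.
- bubble (a point): Middle of the bubble (pale disc, 10 mm across) in the level. It floats to the higher side, 9 mm for 0.02 rad of lean (11.5 mm at most), and takes about 1 s to settle; it lies at level_centre when the scale is level.
- screw_left (a joint): Turn of the front left (+y) screw foot, rad, positive clockwise seen from above: drives the foot down and raises that corner, 10 mm per full turn (1.59 mm per rad), range -4.3 to 4.3. At 0 its underside is in one plane with the rear feet; below 0 it is backed off. Stiff: needs about 0.1 N m, stays where it is left.
- grip_left (a point): Black wing knob of the front left (+y) screw foot: a bar 46 mm long (this point's x), 12 mm thick (y), 26 mm high (z, up), to grip across its thickness from above. This point: on the screw's axis, half-way up the bar, 115 mm towards the robot and 150 mm to the left of the scale's origin, 66 mm above the bench when level. It turns and sinks with the screw. The scale within 75 mm of it is at most 40 mm high.
- foot_left: Rubber pad of the front left (+y) screw foot, 32 mm across, 9.5 mm high, giving 1 mm per 40 N, under a lug at the scale's front left corner. Origin: centre of its underside.
- rear_left: Fixed rear left (+y) rubber foot under the base, 26 mm across, 14 mm high, giving 1 mm per 40 N, 115 mm to +x and 90 mm to the left of the scale's origin. Origin: centre of its underside.
- screw_right (a joint): Turn of the front right (-y) screw foot, rad, positive clockwise seen from above: drives the foot down and raises that corner, 10 mm per full turn (1.59 mm per rad), range -4.3 to 4.3. At 0 its underside is in one plane with the rear feet; below 0 it is backed off. Stiff: needs about 0.1 N m, stays where it is left.
- grip_right (a point): Black wing knob of the front right (-y) screw foot: a bar 46 mm long (this point's x), 12 mm thick (y), 26 mm high (z, up), to grip across its thickness from above. This point: on the screw's axis, half-way up the bar, 115 mm towards the robot and 150 mm to the right of the scale's origin, 66 mm above the bench when level. It turns and sinks with the screw. The scale within 75 mm of it is at most 40 mm high.
- foot_right: Rubber pad of the front right (-y) screw foot, 32 mm across, 9.5 mm high, giving 1 mm per 40 N, under a lug at the scale's front right corner. Origin: centre of its underside.
- rear_right: Fixed rear right (-y) rubber foot under the base, 26 mm across, 14 mm high, giving 1 mm per 40 N, 115 mm to +x and 90 mm to the right of the scale's origin. Origin: centre of its underside.
- big_weight: The larger check weight (500 g): plain stainless cylinder 38 mm across and 52 mm high, with a neck and a knob 24 mm across on top, 76 mm high in all. Origin: centre of its underside; z up. It stands on the weight tray, its underside 4 mm above the bench.
- big_weight_mid (a point): Point on the larger check weight's axis, 38 mm above its underside (half-way up); the 38 mm cylinder can be gripped here.
- small_weight_mid (a point): Half-way up the smaller check weight (200 g, same form, 28 mm across, 56 mm high), 28 mm above its underside. It shares the tray with the larger one, about 96 mm away, on either side. To be left alone.
- weight_tray: Flat grey plastic tray, fixed, 190 mm (x) by 90 mm (y), rim 10 mm high, floor 4 mm. Origin: centre of its underside.
- tube_rack: White tube rack, 75 by 200 mm, 102 mm high with its capped tubes, to the left of the scale; bystander. Origin: centre of its underside, its 200 mm length along y.
- label_roll: Roll of blank paper labels, 84 mm across, 45 mm high, lying flat beyond the weights; bystander. Origin: centre of its underside.
There are look-alikes about, which are no part of the job. Leave any red look-alike of the big_weight alone.

How it is judged:
By the outcome, as a careful person would: the job done as asked, in the order asked, and still so for the second after the job is handed in, with the robot touching nothing.
It also fails if it takes over 70 s, if anything falls off the work surface, if the arm or the gripper's body presses on something with over 40 N, if the wrist force passes 120 N, or if a joint passes its speed limit or range.

## Working session

There is one attempt and no reset: what is moved stays moved. The work goes in short steps, Python scripts to look and compute and a shell command to move; the robot and the scene stay as the last step left them, time stands still between calls to the robot, and variables do not carry over. Pictures are saved under pics/ and viewed, and the job is handed in when it is done.

```bash
ls; mkdir -p pics; python3 - <<'E'
from cell import env, optics, job
import cv2, json
print(env.state())
for n in ("scene","top","wrist"):
    p=optics.camera_params(n); print(n,p)
    im=optics.read_camera(n); cv2.imwrite(f"pics/{n}0.png",im[:,:,::-1])
E
```

```text
pics
{'t': 0.0, 'joints': array([-1.28459913e+00,  4.91562209e-01,  1.55947620e+00, -1.41697611e-05,
        1.09165506e+00, -1.05629290e-01]), 'qvel': array([ 1.38243841e-03, -2.17664576e-04,  5.05027659e-05, -1.09550329e-03,
        3.39955426e-03, -1.58840161e-03]), 'tau': array([ 3.59535778e-03, -6.12636924e+01, -2.58173239e+01,  6.93198829e-02,
        4.83769155e-02, -1.42787821e-04]), 'eef_pos': array([ 238.60440371, -577.39597808,  214.05088089]), 'tcp_rot': array([-1.66501005,  1.56969544,  1.86841562]), 'ft_force': array([ 0.34123358, -0.68240826,  0.50845076]), 'moment': array([0.01534301, 0.00545415, 0.04745279]), 'opening': 0.9987148079910391}
scene {'fx': 400.49569407291, 'fy': 400.49569407291, 'cx': 254.10208594574732, 'cy': 190.5500427547778, 'k1': -0.014941537076466093, 'world_from_camera': array([[ 5.92516584e-01, -6.94244239e-01,  4.08593972e-01,
         9.78891457e+02],
       [ 8.05530241e-01,  5.06393655e-01, -3.07711709e-01,
        -2.95241627e+02],
       [ 6.71768644e-03,  5.11459092e-01,  8.59281368e-01,
         9.93872367e+02],
       [ 0.00000000e+00,  
[... 359 characters left out ...]
         2.11175792e+00],
       [-1.89290431e-02,  6.62435065e-02,  9.97623922e-01,
         1.38091475e+03],
       [ 0.00000000e+00,  0.00000000e+00,  0.00000000e+00,
         1.00000000e+00]])}
wrist {'fx': 275.32244478566287, 'fy': 275.32244478566287, 'cx': 258.44212666667295, 'cy': 189.96376348042418, 'k1': -0.052182959165382965, 'world_from_camera': array([[ 3.83261600e-01,  8.82227403e-01,  2.73469111e-01,
         3.16137747e+02],
       [-9.23639756e-01,  3.65954430e-01,  1.13872546e-01,
        -5.46062843e+02],
       [ 3.84247925e-04, -2.96229917e-01,  9.55116584e-01,
         3.83304096e+02],
       [ 0.00000000e+00,  0.00000000e+00,  0.00000000e+00,
         1.00000000e+00]])}
```

View pics/scene0.png

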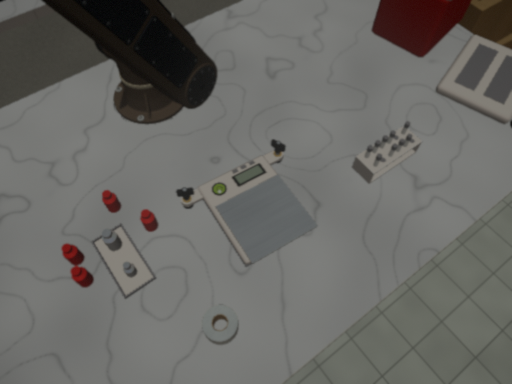

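View pics/top0.png

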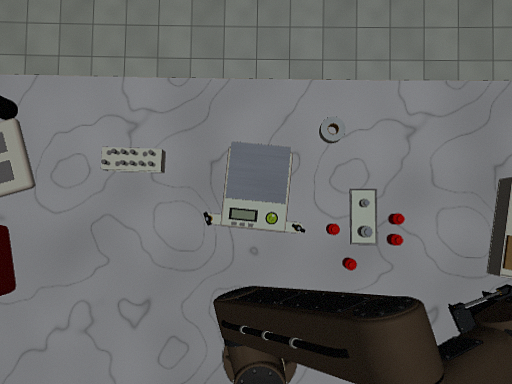

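View pics/wrist0.png

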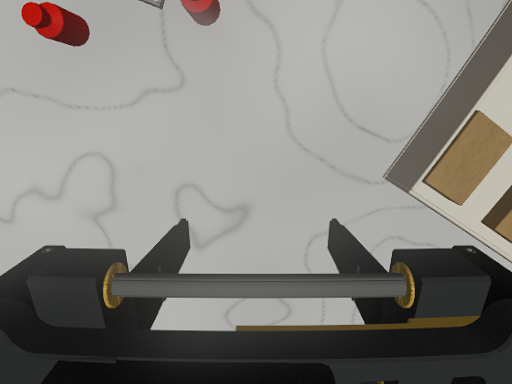

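The scene view shows the knobs near (185,194) and (278,149) and the big weight near (110,238). The top view shows the knobs near (208,218) and (299,228), the big weight near (365,231), the small one near (364,203), and four red look-alikes. I'll enlarge the crops and write a triangulation helper.

```bash
cat > h.py <<'E'
import numpy as np, cv2
from cell import env, optics
def ray(p,uv):
    x=(uv[0]-p['cx'])/p['fx']; y=(uv[1]-p['cy'])/p['fy']
    rd=np.hypot(x,y); r=rd
    for _ in range(20): r=rd/(1+p['k1']*r*r)
    s=r/rd if rd>0 else 1
    M=np.array(p['world_from_camera']); d=M[:3,:3]@np.array([x*s,-y*s,-1]); return M[:3,3],d/np.linalg.norm(d)
def proj(p,X):
    M=np.linalg.inv(np.array(p['world_from_camera'])); c=M[:3,:3]@np.array(X,float)+M[:3,3]
    x=c[0]/-c[2]; y=-c[1]/-c[2]; f=1+p['k1']*(x*x+y*y)
    return np.array([p['cx']+p['fx']*x*f,p['cy']+p['fy']*y*f])
def tri(*obs):
    A=np.zeros((3,3));b=np.zeros(3);R=[ray(p,uv) for p,uv in obs]
    for o,d in R:
        P=np.eye(3)-np.outer(d,d);A+=P;b+=P@o
    X=np.linalg.solve(A,b); return X,[round(float(np.linalg.norm((np.eye(3)-np.outer(d,d))@(X-o))),1) for o,d in R]
def onz(p,uv,z):
    o,d=ray(p,uv); return o+d*(z-o[2])/d[2]
def crop(im,u0,v0,u1,v1,s,name):
    c=cv2.resize(im[v0:v1,u0:u1],None,fx=s,fy=s,interpolation=cv2.INTER_CUBIC)
    st=10
    for u in range((u0+st-1)//st*st,u1,st): 
        cv2.line(c,((u-u0)*s,0),((u-u0)*s,6 if u%50 else 14),(255,0,255),1)
        if u%20==0: cv2.putText(c,str(u),((u-u0)*s,24),0,.4,(255,0,255),1)
    for v in range((v0+st-1)//st*st,v1,st):
        cv2.line(c,(0,(v-v0)*s),(6,(v-v0)*s),(255,0,255),1)
        if v%20==0: cv2.putText(c,str(v),(8,(v-v0)*s+4),0,.4,(255,0,255),1)
    cv2.imwrite('pics/'+name+'.png',c[:,:,::-1])
E
python3 - <<'E'
from h import *
s=cv2.imread('pics/scene0.png')[:,:,::-1]; t=cv2.imread('pics/top0.png')[:,:,::-1]
crop(s,165,130,325,270,5,'sc1'); crop(t,195,130,315,245,5,'tc1')
crop(s,55,185,175,300,5,'sc2'); crop(t,310,180,430,275,5,'tc2')
E
```

```text
(no output)
```

View pics/sc1.png

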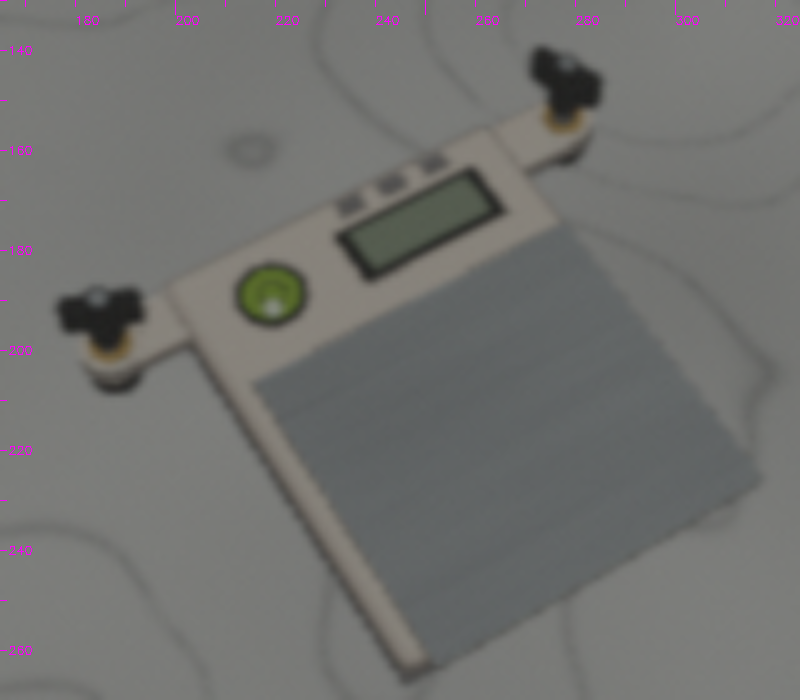

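View pics/tc1.png

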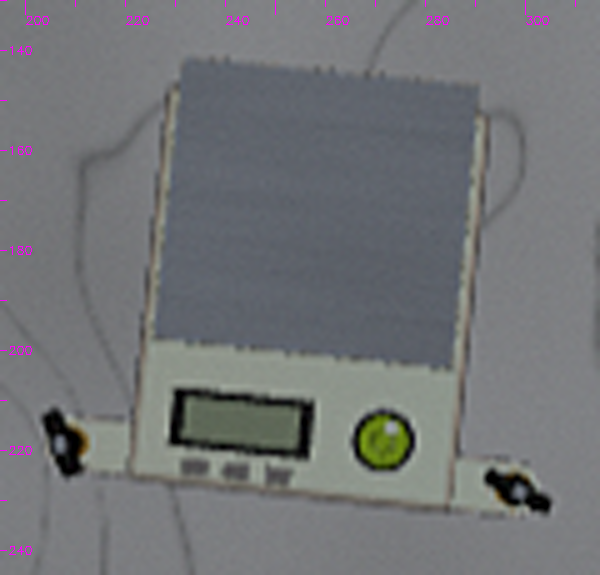

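View pics/sc2.png

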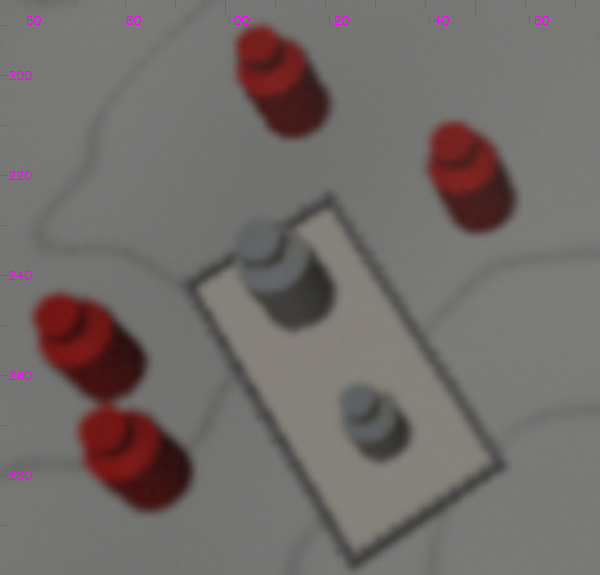

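View pics/tc2.png

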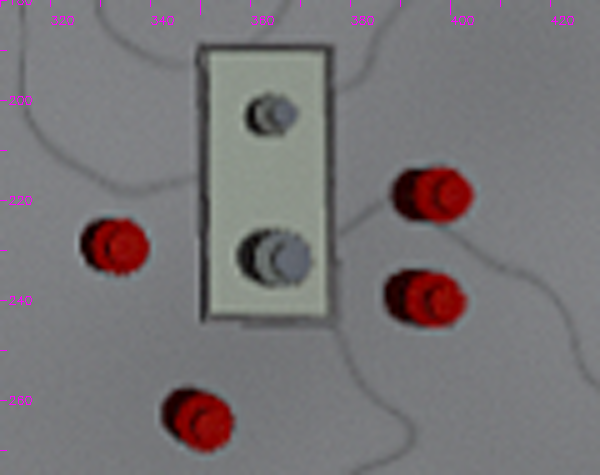

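```bash
python3 - <<'E'
from h import *
S=optics.camera_params('scene');T=optics.camera_params('top');np.set_printoptions(precision=1,suppress=True)
P={'kL':((207.4,219),(278.4,142.4)),'kR':((299,228),(184.4,189)),'bigtop':((368,231.6),(107,233)),'smalltop':((367,202.8),(127,265.4)),
'panLR':((231.6,142),(317.6,225.6)),'panRR':((291,147.4),(253,263.6)),'panRF':((286,203.6),(216,206.8)),'panLF':((225.6,198),(277.4,175)),
'levelc':((271.5,218),(219,189))}
R={}
for k,(a,b) in P.items():
    X,e=tri((T,a),(S,b)); R[k]=X; print(k,X,e)
c=np.mean([R[k] for k in('panLR','panRR','panRF','panLF')],axis=0);print('panc',c)
d=R['kL']-R['kR'];print(np.linalg.norm(d),'yaw',np.degrees(np.arctan2(-d[0],d[1])))
# bar ends top, at z~75
for n,a,b in(('L',(50,412),(70,475)),('R',(490,477),(548,507))):
    A=onz(T,(195+a[0]/5,130+a[1]/5),75);B=onz(T,(195+b[0]/5,130+b[1]/5),75);v=A-B
    print(n,A,B,np.linalg.norm(v),np.degrees(np.arctan2(v[1],v[0])))
for k,o,h in(('big',(238.6,-577,0),0),):pass
# tray
for q in((200,47),(332,47),(328,318),(204,320)): print(onz(T,(310+q[0]/5,180+q[1]/5),10))
E
```

```text
kL [454.3 179.5  80.4] [4.0, 4.0]
kR [ 430.8 -118.    82. ] [3.2, 3.2]
bigtop [ 423.7 -340.3   76.1] [2.6, 2.6]
smalltop [ 517.9 -341.6   53. ] [4.1, 4.1]
panLR [713.  108.5  54.8] [3.5, 3.5]
panRR [697.9 -89.4  57.2] [4.3, 4.3]
panRF [510.6 -75.1  54.9] [5.0, 5.0]
panLF [524.8 124.3  47.2] [3.1, 3.1]
levelc [460.9 -30.7  36.8] [2.5, 2.5]
panc [611.6  17.1  53.5]
298.44940863715317 yaw -4.518722770431418
L [473.3 185.3  75. ] [432.7 171.1  75. ] 43.11234828418638 19.312607170683027
R [ 437.2 -102.    75. ] [ 418.7 -139.7   75. ] 42.02855480745674 63.85310826675626
[ 562.7 -299.3   10. ]
[ 564.5 -388.4   10. ]
[ 381.2 -385.6   10. ]
[ 377.8 -302.8   10. ]
```

```bash
cat >> h.py <<'E'
from scipy.spatial.transform import Rotation as Rt
def st():
    s=env.state(); R=Rt.from_euler('xyz',s['tcp_rot']).as_matrix()
    print('t',round(s['t'],2),'tcp',np.round(s['eef_pos'],1),'jaw',round(float(np.degrees(np.arctan2(R[1,1],R[0,1]))),1),'xax',np.round(R[:,0],3),'q',np.round(s['joints'],3),'F',np.round(s['ft_force'],1),'M',np.round(s['moment'],2),'op',round(s['opening'],3)); return s
E
python3 -c "
from h import *
st()"
python3 -m handwheel '[{"travel":[15,30,-10],"roll":8},{"travel":[45,100,-10],"roll":16},{"travel":[65,150,-10],"roll":24},{"travel":[80,200,-10],"roll":32},{"travel":[100,250,-10],"roll":40},{"travel":[120,290,-10],"roll":48}]' -1
python3 -c "
from h import *
st()"
```

```text
t 0.15 tcp [ 238.6 -577.5  214.2] jaw -67.6 xax [-0.     0.001 -1.   ] q [-1.285  0.491  1.559  0.     1.092 -0.106] F [ 0.5  0.9 -0.6] M [-0.04  0.02 -0.01] op 0.998
t: 0.75
eef_pos: [346.4, -313.6, 204.6]
tcp_rot: [3.024, 1.571, 1.117]
ft_force: [1.0, -1.1, -0.4]
opening: 0.996
t 0.75 tcp [ 346.4 -313.6  204.6] jaw -19.3 xax [ 0.  0. -1.] q [-0.877  0.28   1.944  0.     0.917 -0.541] F [ 1.  -1.1 -0.4] M [-0.05 -0.12  0.02] op 0.996
```

```bash

python3 -m handwheel '[{"travel":[18,42,-10],"roll":-2},{"travel":[36,84,-25],"roll":-4},{"travel":[54,126,-45],"roll":-6},{"travel":[72,170,-65],"roll":-6},{"travel":[72,170,-65],"roll":-6},{"travel":[72,170,-65],"roll":-6}]' -1
python3 -c "
from h import *
st()
p=optics.camera_params('wrist')
im=optics.read_camera('wrist');cv2.imwrite('pics/w1.png',im[:,:,::-1])
import json;np.save('w1.npy',p,allow_pickle=True)
for X in ((430.8,-118,82),(430.8,-118,66),(437.2,-102,75),(418.7,-139.7,75)): print(proj(p,X))
"
```

```text
t: 1.35
eef_pos: [418.5, -144.8, 139.4]
tcp_rot: [-1.498, 1.57, 2.772]
ft_force: [-0.7, -0.3, 0.1]
opening: 0.996
t 1.35 tcp [ 418.5 -144.8  139.4] jaw -25.4 xax [-0.001  0.    -1.   ] q [-0.482  0.347  2.075 -0.     0.721 -0.039] F [-0.7 -0.3  0.1] M [-0.06 -0.09  0.04] op 0.996
[257.77671246 171.26534145]
[257.80728585 167.1325619 ]
[256.5400244  149.65590764]
[255.94998769 196.44312617]
```

View pics/w1.png

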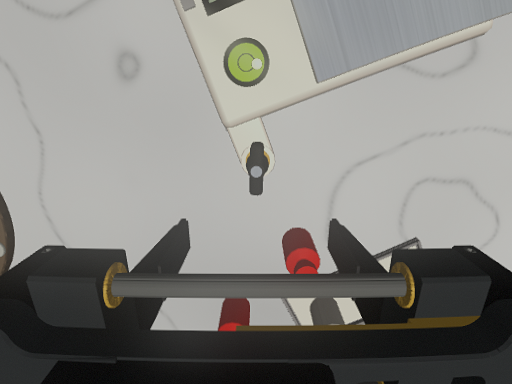

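```bash

python3 -m handwheel '[{"travel":[6,13,-10],"roll":0},{"travel":[12,26,-20],"roll":0},{"travel":[12,26,-40],"roll":0},{"travel":[12,26,-40],"roll":0},{"travel":[12,26,-40],"roll":0}]' -1
python3 -c "
from h import *
st()
p=optics.camera_params('wrist')
im=optics.read_camera('wrist');cv2.imwrite('pics/w2.png',im[:,:,::-1])
np.save('w2.npy',p,allow_pickle=True)
crop(im,190,120,330,260,5,'w2c')
crop(cv2.imread('pics/w1.png')[:,:,::-1],200,20,300,210,3,'w1c')
"
```

```text
t: 1.9
eef_pos: [430.2, -120.8, 100.2]
tcp_rot: [1.202, 1.571, -0.816]
ft_force: [0.5, 0.2, 0.5]
opening: 1.003
t 1.9 tcp [ 430.2 -120.8  100.2] jaw -25.7 xax [ 0. -0. -1.] q [-0.422  0.421  2.105 -0.     0.616  0.026] F [0.5 0.2 0.5] M [-0.01 -0.09 -0.04] op 1.003
```

View pics/w2c.png

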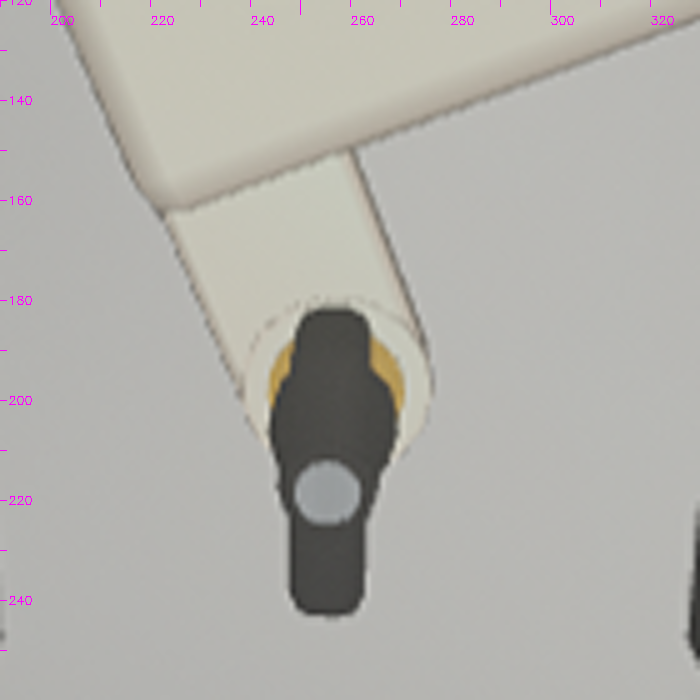

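View pics/w1c.png

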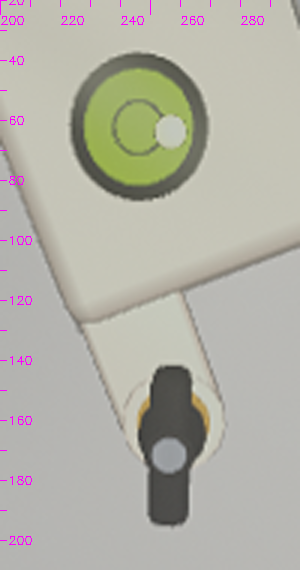

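```bash
python3 -c "
from h import *
np.set_printoptions(precision=1,suppress=True)
a=np.load('w1.npy',allow_pickle=True).item();b=np.load('w2.npy',allow_pickle=True).item()
print(tri((a,(256.3,171.7)),(b,(255.4,218.4))))
A=onz(b,(256.2,182),79);B=onz(b,(255.4,242.5),79);v=A-B;print(A,B,(A+B)/2,np.linalg.norm(v),np.degrees(np.arctan2(v[1],v[0])))
c=onz(a,(246.2,62.5),43);d=onz(a,(257,64),43);v=d-c;print(c,np.linalg.norm(v),np.degrees(np.arctan2(v[1],v[0])))
"
```

```text
(array([ 429. , -118.8,   77.5]), [0.0, 0.0])
[442.  -92.9  79. ] [ 420.5 -136.3   79. ] [ 431.3 -114.6   79. ] 48.44107090399273 63.56139643797855
[460.1 -31.9  43. ] 9.713900162141561 -32.776383882353734
```

```bash

python3 -m handwheel '[{"travel":[0,2,-20],"roll":-1},{"travel":[0,2,-40],"roll":-1},{"travel":[0,2,-50],"roll":-1},{"travel":[0,2,-50],"roll":-1}]' -1
python3 -c "
from h import *
st()"
python3 -m handwheel '[{"travel":[0,0,0],"roll":0},{"travel":[0,0,0],"roll":0},{"travel":[0,0,0],"roll":0},{"travel":[0,0,0],"roll":0},{"travel":[0,0,0],"roll":0},{"travel":[0,0,0],"roll":0},{"travel":[0,0,0],"roll":0},{"travel":[0,0,0],"roll":0}]' 1
python3 -c "
from h import *
st()"
```

```text
t: 2.35
eef_pos: [430.1, -117.9, 49.4]
tcp_rot: [-1.49, 1.57, 2.758]
ft_force: [-0.9, 0.7, -0.1]
opening: 1.0
t 2.35 tcp [ 430.1 -117.9   49.4] jaw -26.6 xax [-0.001  0.    -1.   ] q [-0.416  0.519  2.146 -0.     0.478  0.048] F [-0.9  0.7 -0.1] M [-0.01 -0.12 -0.03] op 1.0
t: 3.15
eef_pos: [430.3, -117.6, 49.6]
tcp_rot: [-0.042, 1.571, -2.076]
ft_force: [0.4, 0.3, -0.4]
opening: 0.383
t 3.15 tcp [ 430.3 -117.6   49.6] jaw -26.5 xax [-0. -0. -1.] q [-0.415  0.518  2.146 -0.     0.477  0.048] F [ 0.4  0.3 -0.4] M [ 0.   -0.    0.05] op 0.383
```

```bash

python3 -m handwheel '[{"travel":[0,0,0],"roll":0},{"travel":[0,0,0],"roll":0},{"travel":[0,0,0],"roll":0},{"travel":[0,0,0],"roll":0},{"travel":[0,0,0],"roll":0},{"travel":[0,0,0],"roll":0}]' 1
python3 -c "
from h import *
st()"
```

```text
t: 3.75
eef_pos: [430.0, -117.4, 49.6]
tcp_rot: [-1.466, 1.57, 2.783]
ft_force: [-2.4, 1.5, 1.3]
opening: 0.217
t 3.75 tcp [ 430.  -117.4   49.6] jaw -26.5 xax [-0.001  0.    -1.   ] q [-0.415  0.518  2.147 -0.     0.477  0.048] F [-2.4  1.5  1.3] M [ 0.17  0.45 -0.01] op 0.217
```

```bash

python3 -c "
from h import *
st()
im=optics.read_camera('wrist');crop(im,190,120,330,260,5,'w3c');st()
"
```

```text
t 3.75 tcp [ 430.  -117.4   49.6] jaw -26.5 xax [-0.001  0.    -1.   ] q [-0.415  0.518  2.147 -0.     0.477  0.048] F [-2.4  1.5  1.3] M [ 0.17  0.45 -0.01] op 0.217
t 3.8 tcp [ 430.  -117.5   49.6] jaw -26.6 xax [-0.  0. -1.] q [-0.415  0.518  2.147 -0.     0.477  0.048] F [-3.   1.5  1.3] M [ 0.22  0.42 -0.04] op 0.217
```

View pics/w3c.png

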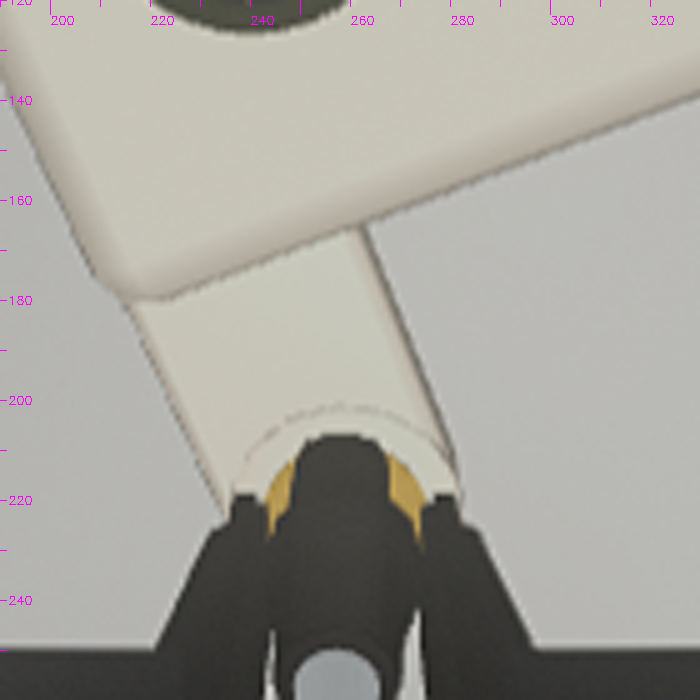

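```bash

python3 -m handwheel '[{"travel":[0,0,0],"roll":0},{"travel":[0,0,0],"roll":0},{"travel":[0,0,8],"roll":0},{"travel":[0,0,8],"roll":0}]' 0.3
python3 -m handwheel '[{"travel":[0,0,0],"roll":0},{"travel":[0,0,0],"roll":0},{"travel":[0,0,0],"roll":0},{"travel":[0,0,0],"roll":0},{"travel":[0,0,0],"roll":0},{"travel":[0,0,0],"roll":0}]' 1
python3 -c "
from h import *
st()"
```

```text
t: 4.2
eef_pos: [430.9, -117.9, 58.6]
tcp_rot: [1.613, 1.569, -0.421]
ft_force: [0.6, -0.4, -0.0]
opening: 0.347
t: 4.8
eef_pos: [430.0, -117.5, 57.6]
tcp_rot: [-1.53, 1.57, 2.719]
ft_force: [-2.0, 1.2, 0.7]
opening: 0.124
t 4.8 tcp [ 430.  -117.5   57.6] jaw -26.6 xax [-0.  0. -1.] q [-0.415  0.502  2.141  0.     0.499  0.048] F [-2.   1.2  0.7] M [-0.03  0.04 -0.03] op 0.124
```

```bash

python3 -m handwheel '[{"travel":[0,0,0],"roll":-6},{"travel":[0,0,0],"roll":-14},{"travel":[0,0,0],"roll":-22},{"travel":[0,0,0],"roll":-30},{"travel":[0,0,0],"roll":-38},{"travel":[0,0,0],"roll":-46},{"travel":[0,0,0],"roll":-54},{"travel":[0,0,0],"roll":-62}]'
python3 -c "
from h import *
st()"
python3 -m handwheel '[{"travel":[0,0,0],"roll":-6},{"travel":[0,0,0],"roll":-6},{"travel":[0,0,0],"roll":-6}]'
python3 -c "
from h import *
st()
im=optics.read_camera('wrist');cv2.imwrite('pics/w4.png',im[:,:,::-1])
np.save('w4.npy',optics.camera_params('wrist'),allow_pickle=True)
"
```

```text
t: 5.6
eef_pos: [430.3, -117.5, 57.6]
tcp_rot: [1.456, 1.571, -1.666]
ft_force: [-0.6, 1.6, -0.3]
opening: 0.125
t 5.6 tcp [ 430.3 -117.5   57.6] jaw -88.9 xax [-0. -0. -1.] q [-0.415  0.502  2.141 -0.     0.499  1.136] F [-0.6  1.6 -0.3] M [ 0.08 -0.14  0.13] op 0.125
t: 5.9
eef_pos: [430.3, -117.6, 57.6]
tcp_rot: [0.897, 1.571, -2.321]
ft_force: [-1.3, 1.4, -0.7]
opening: 0.124
t 5.9 tcp [ 430.3 -117.6   57.6] jaw -94.4 xax [-0. -0. -1.] q [-0.415  0.502  2.141 -0.     0.499  1.232] F [-1.3  1.4 -0.7] M [-0.06 -0.04 -0.09] op 0.124
```

View pics/w4.png

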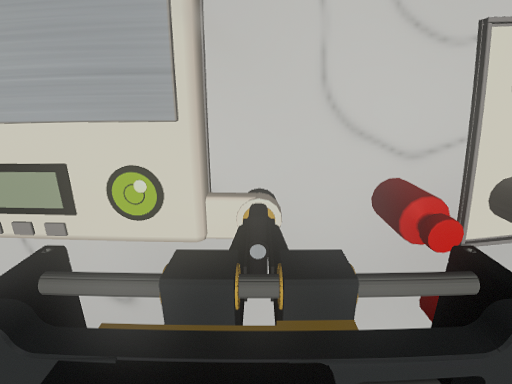

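```bash

python3 -m handwheel '[{"travel":[0,0,0],"roll":0},{"travel":[0,0,0],"roll":0},{"travel":[0,0,0],"roll":0},{"travel":[0,0,0],"roll":0},{"travel":[0,0,25],"roll":0},{"travel":[0,0,60],"roll":0},{"travel":[0,0,80],"roll":8}]' -1
python3 -m handwheel '[{"travel":[3,35,0],"roll":8},{"travel":[6,75,0],"roll":16},{"travel":[9,115,0],"roll":24},{"travel":[12,155,0],"roll":32},{"travel":[15,195,0],"roll":40},{"travel":[18,235,0],"roll":48},{"travel":[21,265,0],"roll":56},{"travel":[24,297,0],"roll":64}]'
python3 -c "
from h import *
st()"
```

```text
t: 6.65
eef_pos: [430.7, -117.8, 139.6]
tcp_rot: [2.616, 1.569, -0.464]
ft_force: [0.5, -0.1, 0.1]
opening: 0.654
t: 7.45
eef_pos: [454.2, 181.0, 137.7]
tcp_rot: [1.679, 1.571, -0.279]
ft_force: [0.1, -0.1, 0.7]
opening: 1.002
t 7.45 tcp [454.2 181.  137.7] jaw -22.2 xax [ 0. -0. -1.] q [ 0.244  0.405  1.973 -0.     0.764  0.631] F [ 0.1 -0.1  0.7] M [ 0.   -0.04  0.03] op 1.002
```

```bash

python3 -m handwheel '[{"travel":[0,0,0],"roll":8},{"travel":[0,0,0],"roll":16},{"travel":[0,0,0],"roll":24},{"travel":[0,0,0],"roll":32},{"travel":[0,0,0],"roll":40},{"travel":[0,0,0],"roll":48},{"travel":[0,0,0],"roll":56},{"travel":[0,0,0],"roll":64}]'
python3 -m handwheel '[{"travel":[0,0,0],"roll":8},{"travel":[0,0,0],"roll":16},{"travel":[0,0,0],"roll":24},{"travel":[0,0,0],"roll":32},{"travel":[0,0,0],"roll":40},{"travel":[0,0,0],"roll":48},{"travel":[0,0,0],"roll":56},{"travel":[0,0,0],"roll":64}]'
python3 -c "
from h import *
st()
im=optics.read_camera('wrist');cv2.imwrite('pics/w5.png',im[:,:,::-1])
p=optics.camera_params('wrist');np.save('w5.npy',p,allow_pickle=True)
print(proj(p,(454.3,179.5,80)))
"
```

```text
t: 8.25
eef_pos: [454.3, 179.4, 137.7]
tcp_rot: [1.16, 1.571, 0.319]
ft_force: [-0.2, -1.3, -0.1]
opening: 1.0
t: 9.05
eef_pos: [454.3, 179.4, 137.6]
tcp_rot: [1.84, 1.571, 2.116]
ft_force: [-0.2, -0.1, -0.1]
opening: 1.001
t 9.05 tcp [454.3 179.4 137.6] jaw 105.8 xax [-0.  0. -1.] q [ 0.241  0.404  1.974  0.     0.764 -1.606] F [-0.2 -0.1 -0.1] M [ 0.08 -0.12 -0.  ] op 1.001
[259.33265132 205.5155318 ]
```

View pics/w5.png

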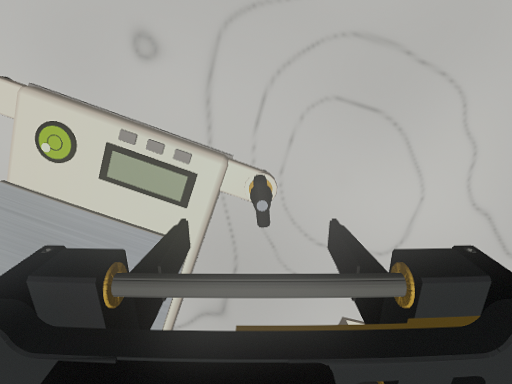

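```bash

python3 -m handwheel '[{"travel":[0,0,-20],"roll":2},{"travel":[0,0,-35],"roll":4},{"travel":[0,0,-35],"roll":4}]'
python3 -c "
from h import *
st()
im=optics.read_camera('wrist');cv2.imwrite('pics/w6.png',im[:,:,::-1])
p=optics.camera_params('wrist');np.save('w6.npy',p,allow_pickle=True)
crop(im,190,150,330,270,5,'w6c')
crop(cv2.imread('pics/w5.png')[:,:,::-1],20,100,300,240,2,'w5c')
"
```

```text
t: 9.4
eef_pos: [453.5, 179.2, 101.3]
tcp_rot: [3.012, 1.568, -2.934]
ft_force: [1.1, 0.1, 0.6]
opening: 0.999
t 9.4 tcp [453.5 179.2 101.3] jaw 109.3 xax [-0.003 -0.001 -1.   ] q [ 0.241  0.463  2.007  0.     0.674 -1.668] F [1.1 0.1 0.6] M [ 0.14 -0.13  0.05] op 0.999
```

View pics/w6c.png

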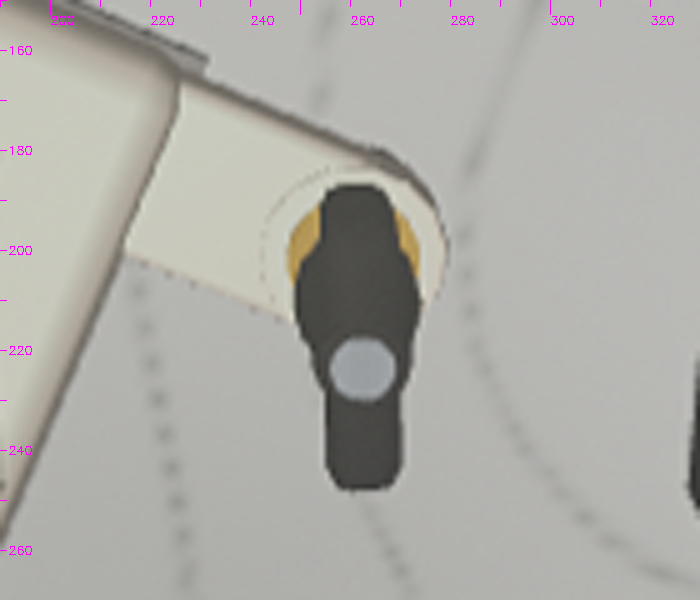

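View pics/w5c.png

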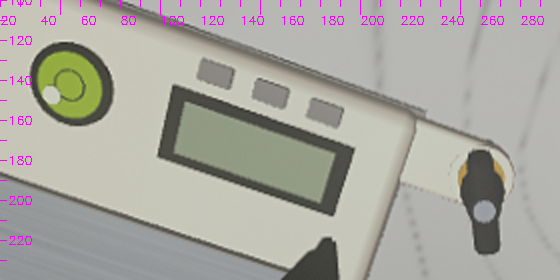

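```bash
python3 -c "
from h import *
np.set_printoptions(precision=1,suppress=True)
a=np.load('w5.npy',allow_pickle=True).item();b=np.load('w6.npy',allow_pickle=True).item()
print(tri((a,(262.5,205.7)),(b,(262.6,224))), onz(b,(262.6,224),78))
A=onz(b,(261.4,187),79);B=onz(b,(262.8,248),79);v=A-B;print(np.linalg.norm(v),np.degrees(np.arctan2(v[1],v[0])))
c=onz(a,(54.5,142.5),43);d=onz(a,(45.5,147.5),43);v=d-c;print(c,np.linalg.norm(v),np.degrees(np.arctan2(v[1],v[0])))
A=onz(a,(20+173/2,100+86/2),42);B=onz(a,(20+353/2,100+148/2),42);v=B-A;print('display yaw',np.degrees(np.arctan2(-v[0],v[1])))
"
```

```text
(array([450. , 180.7,  90.7]), [0.3, 0.3]) [455.5 182.6  78. ]
49.99745875917056 -159.16493964411356
[461.5 -28.3  43. ] 11.610079173580694 -49.23691512253947
display yaw -3.5151823227039753
```

```bash

python3 -m handwheel '[{"travel":[0,2,-20],"roll":1},{"travel":[0,2,-45],"roll":1},{"travel":[0,2,-45],"roll":1},{"travel":[0,2,-45],"roll":1},{"travel":[0,2,-45],"roll":1},{"travel":[0,2,-45],"roll":1},{"travel":[0,2,-45],"roll":1},{"travel":[0,2,-45],"roll":1}]' 0.3
python3 -c "
from h import *
st()"
python3 -m handwheel '[{"travel":[0,0,0],"roll":0},{"travel":[0,0,0],"roll":0},{"travel":[0,0,0],"roll":0},{"travel":[0,0,0],"roll":0},{"travel":[0,0,0],"roll":0},{"travel":[0,0,0],"roll":0}]' 1
python3 -c "
from h import *
st()"
```

```text
t: 10.25
eef_pos: [454.4, 181.5, 58.1]
tcp_rot: [-0.006, 1.57, 0.351]
ft_force: [0.8, 0.5, -0.4]
opening: 0.384
t 10.25 tcp [454.4 181.5  58.1] jaw 110.4 xax [ 0.001  0.    -1.   ] q [ 0.245  0.539  2.038  0.     0.564 -1.683] F [ 0.8  0.5 -0.4] M [ 0.12 -0.15 -0.03] op 0.384
t: 10.85
eef_pos: [454.2, 181.5, 57.7]
tcp_rot: [1.838, 1.571, 2.196]
ft_force: [-1.1, 2.8, 0.2]
opening: 0.128
t 10.85 tcp [454.2 181.5  57.7] jaw 110.5 xax [-0.  0. -1.] q [ 0.245  0.54   2.038  0.     0.563 -1.683] F [-1.1  2.8  0.2] M [ 0.15 -0.02  0.11] op 0.128
```

Gripped on the bar, with an opening of 12 mm. Next I turn about 205° clockwise in steps, watching the forces.

```bash

python3 -m handwheel '[{"travel":[0,0,0],"roll":-6},{"travel":[0,0,0],"roll":-14},{"travel":[0,0,0],"roll":-22},{"travel":[0,0,0],"roll":-30},{"travel":[0,0,0],"roll":-38},{"travel":[0,0,0],"roll":-46},{"travel":[0,0,0],"roll":-54},{"travel":[0,0,0],"roll":-60}]'
python3 -c "
from h import *
st()"
python3 -m handwheel '[{"travel":[0,0,0],"roll":-8},{"travel":[0,0,0],"roll":-16},{"travel":[0,0,0],"roll":-24},{"travel":[0,0,0],"roll":-32},{"travel":[0,0,0],"roll":-40},{"travel":[0,0,0],"roll":-48},{"travel":[0,0,0],"roll":-56},{"travel":[0,0,0],"roll":-60}]'
python3 -c "
from h import *
st()"
python3 -m handwheel '[{"travel":[0,0,0],"roll":-8},{"travel":[0,0,0],"roll":-16},{"travel":[0,0,0],"roll":-24},{"travel":[0,0,0],"roll":-32},{"travel":[0,0,0],"roll":-40},{"travel":[0,0,0],"roll":-48},{"travel":[0,0,0],"roll":-56},{"travel":[0,0,0],"roll":-60}]'
python3 -m handwheel '[{"travel":[0,0,0],"roll":-8},{"travel":[0,0,0],"roll":-16},{"travel":[0,0,0],"roll":-24},{"travel":[0,0,0],"roll":-25},{"travel":[0,0,0],"roll":-25}]'
python3 -c "
from h import *
st()
im=optics.read_camera('wrist');cv2.imwrite('pics/w7.png',im[:,:,::-1])
"
```

```text
t: 11.65
eef_pos: [454.6, 181.7, 57.7]
tcp_rot: [1.182, 1.57, 0.486]
ft_force: [0.0, 4.2, -0.8]
opening: 0.12
t 11.65 tcp [454.6 181.7  57.7] jaw 50.1 xax [ 0.001  0.    -1.   ] q [ 0.245  0.54   2.038  0.     0.563 -0.63 ] F [ 0.   4.2 -0.8] M [ 0.62 -0.42  0.09] op 0.12
t: 12.45
eef_pos: [455.3, 181.6, 57.7]
tcp_rot: [1.978, 1.568, 0.235]
ft_force: [3.2, 1.1, -2.3]
opening: 0.124
t 12.45 tcp [455.3 181.6  57.7] jaw -9.9 xax [ 0.002  0.001 -1.   ] q [ 0.245  0.54   2.037 -0.     0.562  0.417] F [ 3.2  1.1 -2.3] M [ 0.38 -0.91  0.09] op 0.124
t: 13.25
eef_pos: [455.7, 181.3, 57.6]
tcp_rot: [2.805, 1.568, 0.015]
ft_force: [5.7, -2.5, -6.9]
opening: 0.126
t: 13.75
eef_pos: [455.6, 181.1, 57.5]
tcp_rot: [-3.138, 1.568, -0.077]
ft_force: [4.7, -4.2, -7.6]
opening: 0.128
t 13.75 tcp [455.6 181.1  57.5] jaw -94.6 xax [ 0.003 -0.    -1.   ] q [ 2.440e-01  5.410e-01  2.037e+00 -1.000e-03  5.610e-01  1.896e+00] F [ 4.7 -4.2 -7.6] M [-0.92 -1.4  -0.07] op 0.128
```

View pics/w7.png

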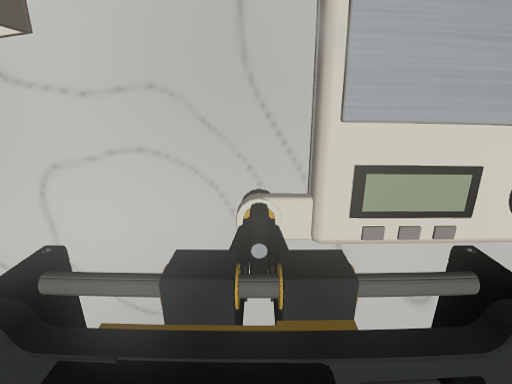

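Aligned with the scale. I'll release, back off and rise, then check the bubble after about 1 s.

```bash

python3 -m handwheel '[{"travel":[0,0,0],"roll":0},{"travel":[0,0,0],"roll":0},{"travel":[0,0,0],"roll":0},{"travel":[0,0,0],"roll":0},{"travel":[0,0,25],"roll":0},{"travel":[0,0,60],"roll":0},{"travel":[0,0,100],"roll":0},{"travel":[0,-30,120],"roll":0}]' -1
python3 -m handwheel '[{"travel":[0,-50,0],"roll":0},{"travel":[0,-100,0],"roll":8},{"travel":[0,-150,0],"roll":16},{"travel":[0,-180,0],"roll":24},{"travel":[-20,-180,0],"roll":24},{"travel":[-20,-180,0],"roll":24}]' -1
python3 -c "
from h import *
st()
p=optics.camera_params('wrist');np.save('w8.npy',p,allow_pickle=True)
im=optics.read_camera('wrist');cv2.imwrite('pics/w8.png',im[:,:,::-1])
print(proj(p,(461,-30,43)))
"
```

```text
t: 14.6
eef_pos: [455.0, 152.9, 180.5]
tcp_rot: [-2.81, 1.567, 0.254]
ft_force: [-0.2, -0.3, 0.3]
opening: 0.741
t: 15.2
eef_pos: [432.5, -29.4, 177.6]
tcp_rot: [-0.484, 1.569, 2.995]
ft_force: [-0.6, 0.5, 0.4]
opening: 1.001
t 15.2 tcp [432.5 -29.4 177.6] jaw -70.7 xax [-0.001  0.    -1.   ] q [-0.22   0.273  2.05  -0.     0.82   1.013] F [-0.6  0.5  0.4] M [ 0.04  0.01 -0.01] op 1.001
[266.57064656 157.98004022]
```

View pics/w8.png

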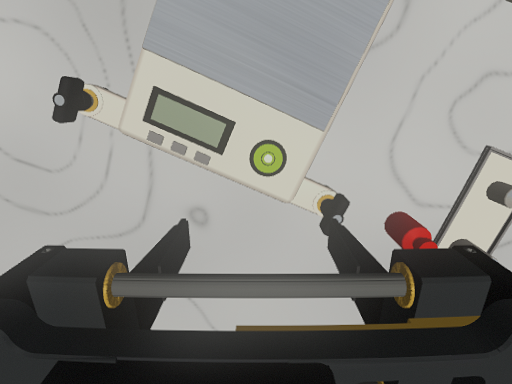

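```bash

python3 -c "
from h import *
crop(cv2.imread('pics/w8.png')[:,:,::-1],240,130,300,190,10,'w8c')
"
```

```text
(no output)
```

View pics/w8c.png

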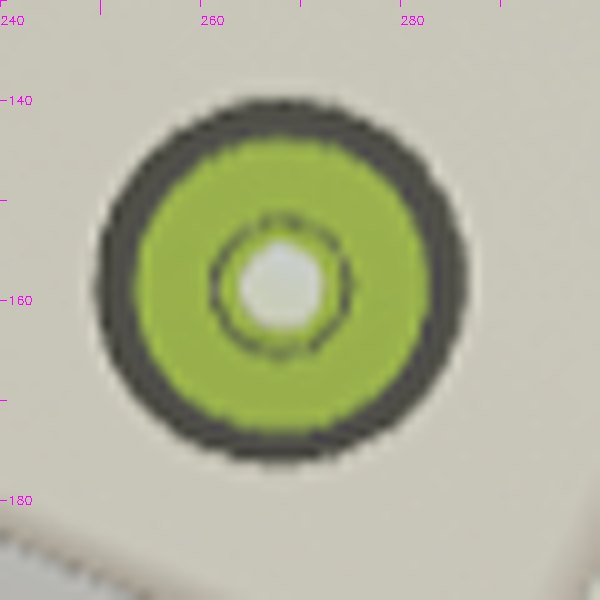

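The wrist view shows the bubble concentric with the black circle at (268,158), so the scale is level. Next I check the knobs and scale with the scene and top cameras and locate the weight and red look-alikes.

```bash

python3 -c "
from h import *
np.set_printoptions(precision=1,suppress=True)
T=optics.camera_params('top');S=optics.camera_params('scene')
for n,a,b in (('nearscale',(310+125/5,180+245/5),(55+453/5,185+142/5)),('nearrobot',(310+210/5,180+423/5),(55+260/5,185+47/5)),('r3',(310+440/5,180+302/5),(55+60/5,185+315/5)),('r4',(310+453/5,180+193/5),(55+103/5,185+432/5))): print(n,tri((T,a),(S,b)))
im=optics.read_camera('top');crop(im,195,130,315,245,5,'tc9')
"
```

```text
nearscale (array([ 429.7, -235.3,   73. ]), [2.8, 2.8])
nearrobot (array([ 316.7, -290.8,   70.2]), [2.6, 2.6])
r3 (array([ 397.2, -438.7,   67. ]), [2.1, 2.1])
r4 (array([ 467.6, -446.2,   69.4]), [2.5, 2.5])
```

View pics/tc9.png

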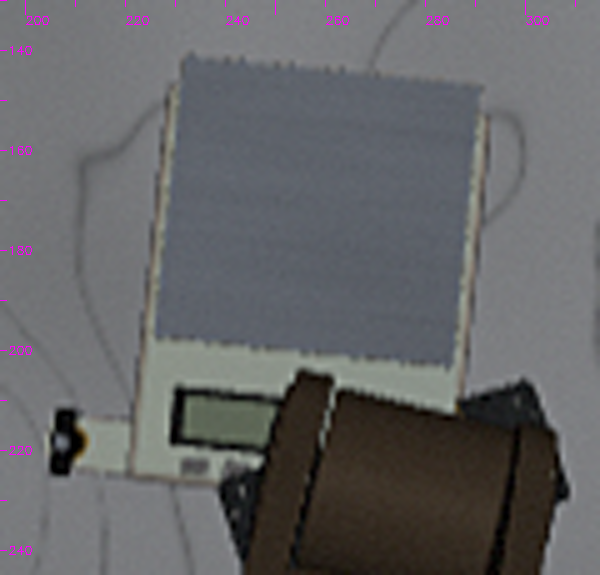

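```bash

python3 -m handwheel '[{"travel":[0,-40,0],"roll":-3},{"travel":[0,-85,0],"roll":-8},{"travel":[0,-130,0],"roll":-13},{"travel":[-3,-175,0],"roll":-18},{"travel":[-5,-220,-10],"roll":-19},{"travel":[-8,-265,-20],"roll":-19},{"travel":[-8,-310,-30],"roll":-19},{"travel":[-8,-310,-30],"roll":-19}]' -0.3
python3 -c "
from h import *
st()
p=optics.camera_params('wrist');np.save('w9.npy',p,allow_pickle=True)
im=optics.read_camera('wrist');cv2.imwrite('pics/w9.png',im[:,:,::-1])
print(proj(p,(423.7,-340.3,80)))
"
```

```text
t: 16.1
eef_pos: [427.0, -342.4, 146.2]
tcp_rot: [1.556, 1.57, -1.581]
ft_force: [-0.8, 0.3, 0.1]
opening: 0.649
t 16.1 tcp [ 427.  -342.4  146.2] jaw -89.7 xax [-0.    -0.001 -1.   ] q [-0.796  0.464  1.827 -0.     0.851  0.77 ] F [-0.8  0.3  0.1] M [0.07 0.01 0.03] op 0.649
[254.90189652 204.94364637]
```

View pics/w9.png

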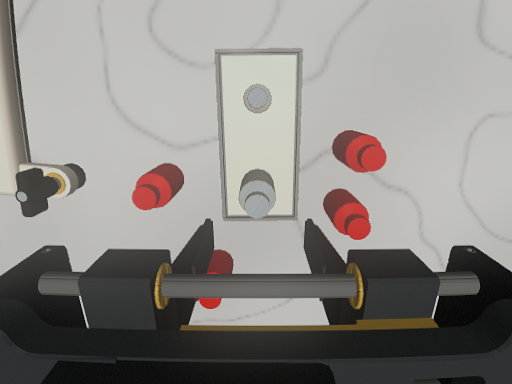

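```bash

python3 -c "
from h import *
np.set_printoptions(precision=1,suppress=True)
im=cv2.imread('pics/w9.png')[:,:,::-1]
crop(im,0,140,110,240,6,'w9a');crop(im,220,150,300,230,7,'w9b')
"
```

```text
(no output)
```

View pics/w9a.png

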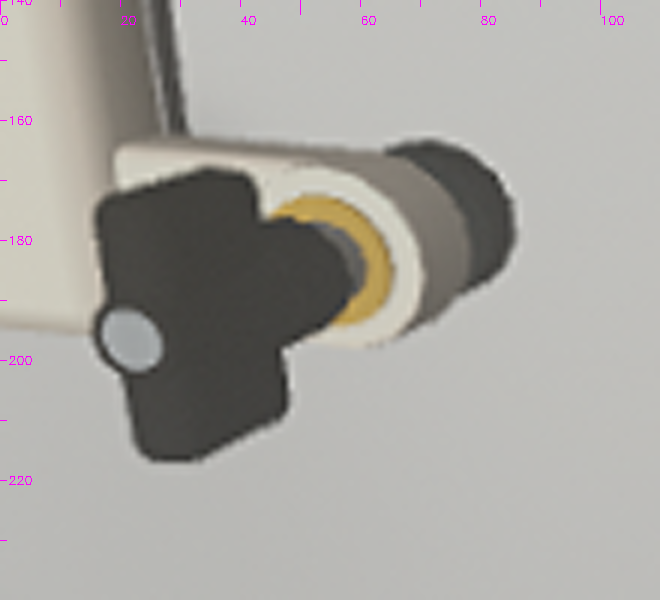

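View pics/w9b.png

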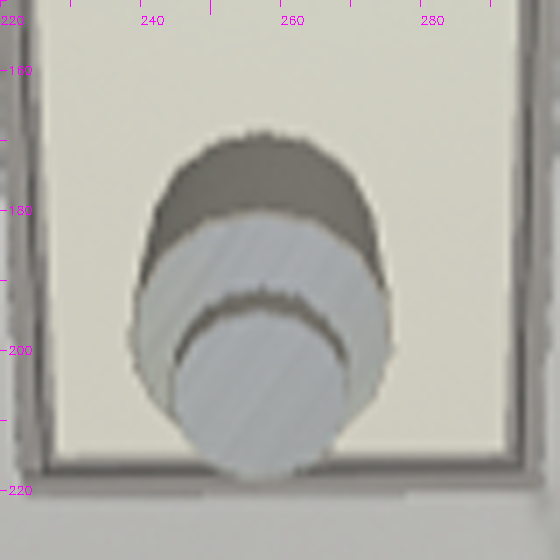

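```bash

python3 -c "
from h import *
np.set_printoptions(precision=1,suppress=True)
p=np.load('w9.npy',allow_pickle=True).item();T=optics.camera_params('top')
print(onz(p,(256.8,206),80),onz(p,(257,198.5),56),onz(p,(258,187),4), tri((p,(256.8,206)),(T,(368,231.6))))
for X in((-19,-1),(19,1)): print(onz(p,(257+X[0],196),56))
"
```

```text
[ 422.7 -342.    80. ] [ 421.7 -342.1   56. ] [ 418.1 -343.2    4. ] (array([ 422.8, -341.9,   80. ]), [0.2, 0.2])
[ 424.2 -323.3   56. ]
[ 424.4 -361.    56. ]
```

```bash

python3 -m handwheel '[{"travel":[-4,0,-40],"roll":0},{"travel":[-4,0,-80],"roll":0},{"travel":[-4,0,-105],"roll":0},{"travel":[-4,0,-122],"roll":0},{"travel":[-4,0,-122],"roll":0}]'
python3 -c "
from h import *
st()"
python3 -m handwheel '[{"travel":[0,0,0],"roll":0},{"travel":[0,0,0],"roll":0},{"travel":[0,0,0],"roll":0},{"travel":[0,0,0],"roll":0},{"travel":[0,0,0],"roll":0},{"travel":[0,0,0],"roll":0},{"travel":[0,0,0],"roll":0}]' 1
python3 -c "
from h import *
st()"
```

```text
t: 16.65
eef_pos: [422.5, -336.5, 24.0]
tcp_rot: [-0.808, 1.567, 2.343]
ft_force: [0.1, 0.3, -0.3]
opening: 0.651
t 16.65 tcp [ 422.5 -336.5   24. ] jaw -89.5 xax [-0.002  0.002 -1.   ] q [-0.795  0.645  1.93   0.     0.57   0.767] F [ 0.1  0.3 -0.3] M [ 0.06 -0.02  0.01] op 0.651
t: 17.35
eef_pos: [423.0, -339.5, 26.8]
tcp_rot: [2.324, 1.568, -0.81]
ft_force: [1.1, -2.4, 8.2]
opening: 0.395
t 17.35 tcp [ 423.  -339.5   26.8] jaw -89.6 xax [ 0.002 -0.002 -1.   ] q [-0.798  0.64   1.927 -0.     0.571  0.765] F [ 1.1 -2.4  8.2] M [-0.22 -0.11  0.02] op 0.395
```

```bash

python3 -m handwheel '[{"travel":[0,0,3],"roll":0},{"travel":[0,0,10],"roll":0},{"travel":[0,0,30],"roll":0},{"travel":[0,0,60],"roll":0},{"travel":[0,0,90],"roll":0},{"travel":[0,0,110],"roll":0},{"travel":[0,0,115],"roll":0}]'
python3 -m handwheel '[{"travel":[10,20,0],"roll":0},{"travel":[30,57,0],"roll":0},{"travel":[50,95,0],"roll":0},{"travel":[70,133,0],"roll":0},{"travel":[90,171,0],"roll":0},{"travel":[110,209,0],"roll":0},{"travel":[130,247,0],"roll":0},{"travel":[150,285,0],"roll":0}]'
python3 -c "
from h import *
st()"
python3 -m handwheel '[{"travel":[15,28,0],"roll":0},{"travel":[30,55,0],"roll":0},{"travel":[38,70,0],"roll":0},{"travel":[39,73,0],"roll":0},{"travel":[39,73,0],"roll":0},{"travel":[39,73,0],"roll":0}]'
python3 -c "
from h import *
st()
im=optics.read_camera('wrist');cv2.imwrite('pics/w10.png',im[:,:,::-1])
p=optics.camera_params('wrist');np.save('w10.npy',p,allow_pickle=True)
im=optics.read_camera('scene');cv2.imwrite('pics/s10.png',im[:,:,::-1])
"
```

```text
t: 18.05
eef_pos: [422.6, -338.8, 142.8]
tcp_rot: [2.327, 1.568, -0.806]
ft_force: [0.7, -0.6, -4.5]
opening: 0.395
t: 18.85
eef_pos: [572.2, -51.7, 139.6]
tcp_rot: [-0.177, 1.569, 2.972]
ft_force: [0.8, -0.5, -5.6]
opening: 0.397
t 18.85 tcp [572.2 -51.7 139.6] jaw -89.6 xax [-0.002  0.    -1.   ] q [-0.205  0.507  1.765 -0.     0.872  1.358] F [ 0.8 -0.5 -5.6] M [ 0.   -0.02  0.02] op 0.397
t: 19.45
eef_pos: [610.7, 18.5, 140.4]
tcp_rot: [0.203, 1.57, -2.931]
ft_force: [0.8, -0.2, -4.6]
opening: 0.394
t 19.45 tcp [610.7  18.5 140.4] jaw -89.6 xax [-0.001 -0.    -1.   ] q [-0.078  0.552  1.673 -0.     0.918  1.486] F [ 0.8 -0.2 -4.6] M [ 0.08  0.05 -0.02] op 0.394
```

View pics/w10.png

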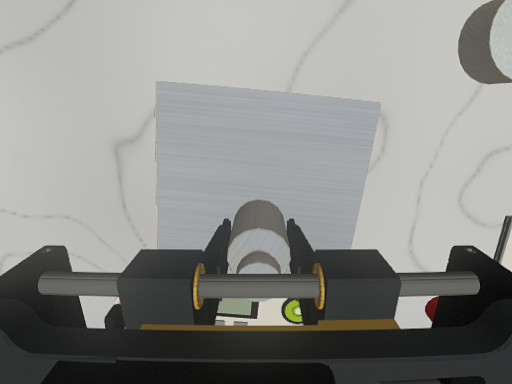

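View pics/s10.png

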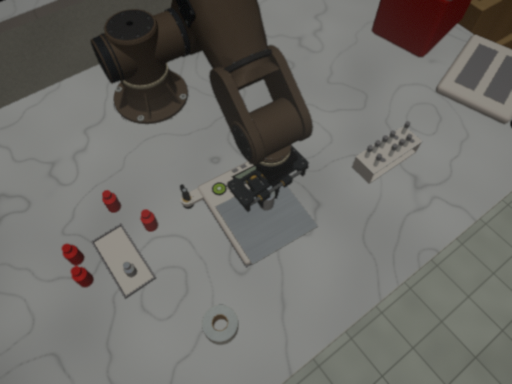

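```bash

python3 -c "
from h import *
np.set_printoptions(precision=1,suppress=True)
p=np.load('w10.npy',allow_pickle=True).item()
A=onz(p,(156.5,82),58);B=onz(p,(379.5,102.5),58);v=A-B
yaw=np.arctan2(-v[0],v[1]);print(A,B,np.linalg.norm(v),np.degrees(yaw),(A+B)/2-95*np.array([np.cos(yaw),np.sin(yaw),0]))
print(onz(p,(298,310),43))
"
```

```text
[713.7 106.3  58. ] [698.5 -89.1  58. ] 195.92949852854088 -4.463749772563446 [611.4  16.   58. ]
[463. -31.  43.]
```

```bash

python3 -m handwheel '[{"travel":[1,-1,-20],"roll":0},{"travel":[1,-1,-40],"roll":0},{"travel":[1,-1,-50],"roll":0},{"travel":[1,-1,-55],"roll":0},{"travel":[1,-1,-55],"roll":0},{"travel":[1,-1,-55],"roll":0}]'
python3 -m handwheel '[{"travel":[0,0,-0.5],"roll":0},{"travel":[0,0,-1],"roll":0},{"travel":[0,0,-1.5],"roll":0},{"travel":[0,0,-2],"roll":0},{"travel":[0,0,-2],"roll":0}]'
```

```text
t: 20.15
eef_pos: [612.6, 18.3, 86.4]
tcp_rot: [2.957, 1.57, -0.177]
ft_force: [0.1, 0.2, -4.8]
opening: 0.393
t: 20.65
eef_pos: [612.3, 18.4, 83.6]
tcp_rot: [1.151, 1.571, -1.983]
ft_force: [-0.7, -1.1, -4.9]
opening: 0.393
```

```bash

python3 -m handwheel '[{"travel":[0,0,-0.5],"roll":0},{"travel":[0,0,-1],"roll":0},{"travel":[0,0,-1],"roll":0}]'
```

```text
t: 20.95
eef_pos: [612.3, 18.4, 82.6]
tcp_rot: [0.501, 1.571, -2.632]
ft_force: [0.2, 0.4, -5.9]
opening: 0.393
```

```bash

python3 -m handwheel '[{"travel":[0,0,-0.5],"roll":0},{"travel":[0,0,-1],"roll":0},{"travel":[0,0,-1],"roll":0}]'
python3 -m handwheel '[{"travel":[0,0,-0.4],"roll":0},{"travel":[0,0,-0.8],"roll":0},{"travel":[0,0,-0.8],"roll":0}]'
```

```text
t: 21.25
eef_pos: [612.3, 18.4, 81.6]
tcp_rot: [0.628, 1.571, -2.506]
ft_force: [0.6, 0.3, -5.7]
opening: 0.396
t: 21.55
eef_pos: [612.3, 18.4, 80.8]
tcp_rot: [0.809, 1.571, -2.325]
ft_force: [0.1, -0.3, -4.5]
opening: 0.401
```

```bash

python3 -m handwheel '[{"travel":[0,0,-0.4],"roll":0},{"travel":[0,0,-0.8],"roll":0},{"travel":[0,0,-0.8],"roll":0}]'
```

```text
t: 21.85
eef_pos: [612.4, 18.4, 80.5]
tcp_rot: [2.882, 1.57, -0.252]
ft_force: [-1.6, 0.4, 1.1]
opening: 0.393
```

```bash

python3 -m handwheel '[{"travel":[0,0,0],"roll":0},{"travel":[0,0,0],"roll":0},{"travel":[0,0,0],"roll":0},{"travel":[0,0,0],"roll":0},{"travel":[0,0,0],"roll":0},{"travel":[0,0,0],"roll":0}]' -1
python3 -m handwheel '[{"travel":[0,0,15],"roll":0},{"travel":[0,0,50],"roll":0},{"travel":[0,0,90],"roll":0},{"travel":[0,0,130],"roll":0}]' -1
python3 -m handwheel '[{"travel":[-30,-40,10],"roll":0},{"travel":[-60,-80,20],"roll":0},{"travel":[-80,-120,20],"roll":0},{"travel":[-100,-160,20],"roll":0},{"travel":[-120,-200,20],"roll":0},{"travel":[-130,-240,20],"roll":0},{"travel":[-130,-240,20],"roll":0},{"travel":[-130,-240,20],"roll":0}]' -1
python3 -c "
from h import *
st()
for n in('scene','top','wrist'):
  im=optics.read_camera(n);cv2.imwrite('pics/f_'+n+'.png',im[:,:,::-1])
  if n=='scene': crop(im,165,130,325,270,5,'fsc')
  if n=='top': crop(im,195,130,315,245,5,'ftc')
"
```

```text
t: 22.45
eef_pos: [612.3, 18.4, 80.1]
tcp_rot: [2.199, 1.571, -0.935]
ft_force: [-0.5, -0.3, -1.1]
opening: 0.845
t: 22.85
eef_pos: [612.0, 18.4, 211.4]
tcp_rot: [0.029, 1.57, -3.105]
ft_force: [1.2, -0.2, -0.1]
opening: 1.0
t: 23.65
eef_pos: [482.0, -222.1, 230.0]
tcp_rot: [-1.038, 1.571, 2.109]
ft_force: [0.0, 1.4, 0.2]
opening: 1.001
t 23.65 tcp [ 482.  -222.1  230. ] jaw -89.7 xax [-0.  0. -1.] q [-0.556  0.341  1.769  0.     1.032  1.009] F [0.  1.4 0.2] M [0.07 0.03 0.  ] op 1.001
```

View pics/fsc.png

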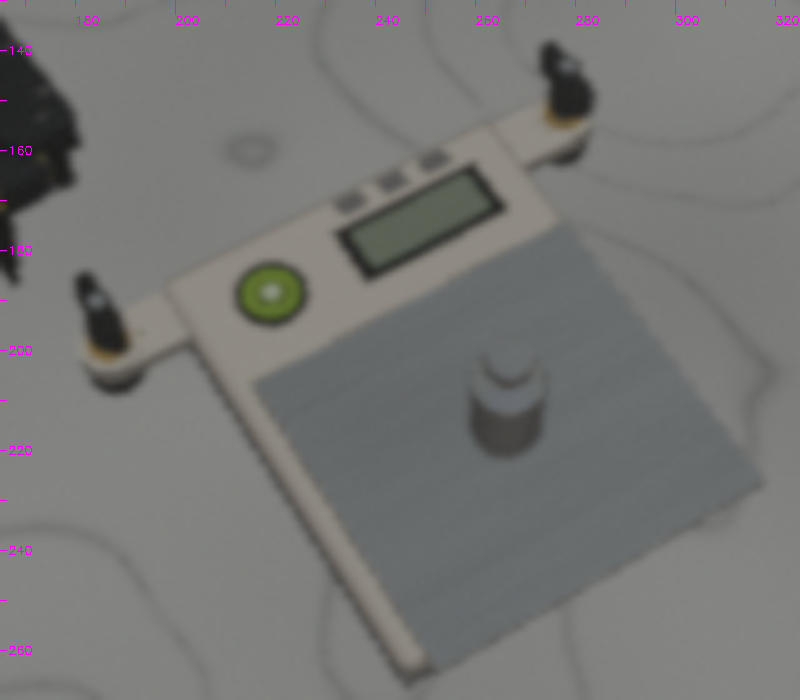

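View pics/ftc.png

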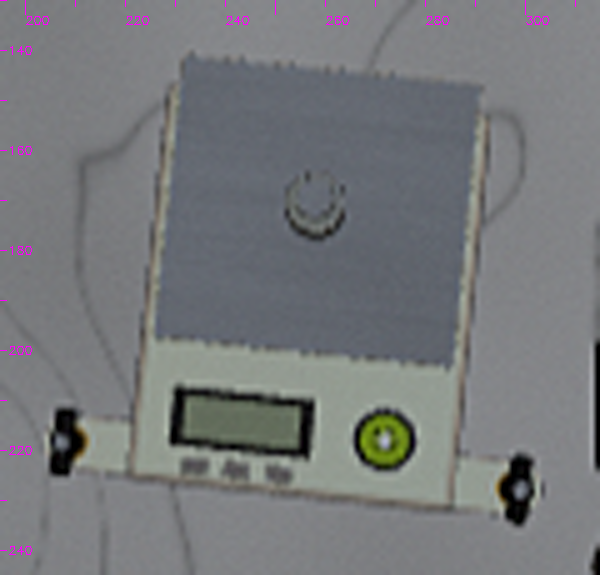

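View pics/f_wrist.png

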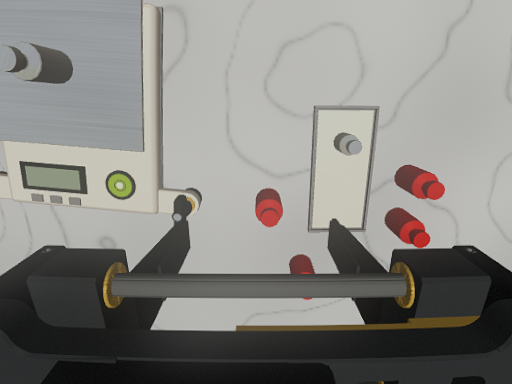

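The weight stands upright in the middle of the pan, the bubble is centred in all views, and the other things are where they were.

```bash
python3 -c "
from cell import job
print(job.job_done())"
```

```text
the job is handed in; nothing more can be done
None
```

The scale now stands level, and the 500 g weight is upright in the middle of the pan. I handed the job in after about 24 s of the 70 s allowed.

- **Knobs:** I turned the right knob about 68° clockwise and the left one about 205°, until both bars were parallel to the scale's x axis. My first grip on the right knob caught its wider hub, so I reopened, raised the gripper 8 mm and gripped the bar itself before turning.
- **Weight:** I moved the larger steel weight to the pan and lowered it in steps of 1 mm or less. At touchdown the vertical force reading only changed from about −5 N to +1 N. I released at (612, 18) mm; I measured the pan centre at about (611.5, 17) mm.
- **Last checks:** The bubble sat in the middle of its circle before and after the weight was placed, seen in all three cameras at the end. The small weight and red look-alikes appeared unmoved, and the gripper was clear of everything.
- **What disagreed or was not tested:**
  - The height of the left knob from two wrist views was off (91 mm instead of about 79 mm), so I used the other cameras' value.
  - Positions from the scene and top cameras disagreed by 3–5 mm, so I refined the ones that mattered with the wrist camera.
  - I judged that the scale is firm on all four feet from the knob angles and the bubble. I did not test it by pressing on the scale.

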